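Level the battery card and hold the spring clip open over its edge

TASK

The battery card has been knocked crooked in its wooden block: first press its raised corner down until the card sits level in its groove. Then squeeze the grips of the steel spring clip on the tray rim, take it off, and lower it jaws down over the middle of the card's top edge, square to the card, so that the wide open jaws hang well down either side of the edge, clear of the card. Finish while still holding it squeezed open there, off the card, so that I can slip a note in beside it, and leave the dish, capsule and lamp where they are.

Things in the scene. Friction and masses are not known exactly. Their poses are not given: they have to be found in the camera images.
- card (a joint): tilt of the card in its own plane, rad: 0 = level with its lower edge on the groove floor, positive = its far end (local +y) raised. It pivots on its other lower corner. The felt-lined groove holds it wherever it is left; about 2 N down on the raised corner moves it, with a firm stop at 0. Starts at 0.09 to 0.16.
- card_top (a point): middle of the top edge of the brown cardboard card, which stands upright in the groove of the wooden battery block (70 x 130 x 30 mm, fixed, round battery holes in its front part). Card 110 wide, 60 tall, 3 thick (mm). Axes turn with the card: y along the top edge (towards the raised corner), z up in the card, x across its thickness. When the card is level this point is 75 mm above the nightstand top (world z = 0).
- card_corner (a point): upper corner of the card at its raised end (local +y), 55 mm along the top edge from card_top; same axes. 75 mm above the nightstand top when level. The lower corner on which the card pivots lies 110 mm back along local y and 60 mm down local z, so this corner swings down and also some 5 to 10 mm outwards: press along that arc, or the fingertip may drag.
- clip_pivot (a point): middle of the pivot of the steel spring clip (40 g, loose), which starts gripping the tray's front rim, jaws down, grips up, pivot 16 mm above the rim. x across the jaws, y along the pivot, z up to the grips; axes fixed to leaf a. Two sheet steel leaves (a at -x, b at +x) 34 mm wide along y. Jaw tips 30 mm below the pivot; the throat between the leaves is empty up to 6 mm below the pivot.
- clip_grips (a point): point between the clip's two grips, 18 mm above the pivot; axes as clip_pivot. Squeeze the grips along x. They are flat tabs 22 mm wide (y), from 5 to 32 mm above the pivot, flaring to 30 mm overall at their top ends when parked; squeezed to their stop they are parallel, 14 mm overall, each leaf turned 0.24 rad. Squeezing takes 6 N rising to 10 N.
- tray_rim (a point): middle of the top of the front wall (towards the robot) of the grey plastic tray of tubes: 120 (x) x 140 (y) x 45 mm high, fixed, wall 3 mm, low dividers inside; x across this wall, y along it. The clip sits on this wall up to 35 mm to either side of this point.
- clip_leaf (a joint): opening angle of the clip between its leaves, rad: 0 = closed on a 3 mm edge (as parked), 0.48 = grips squeezed to the stop, jaw tips then 17 mm apart; -0.107 = shut on nothing. A spring closes it. Above 0.3 counts as wide open (tips about 11 mm apart).
- clip_tip_a (a point): inner edge of jaw tip of leaf a, middle of its width; axes as clip_pivot.
- clip_tip_b (a point): inner edge of jaw tip of leaf b, middle of its width; faces tip a, 3 mm apart when parked.
- ring_dish: bystander: white ceramic dish, 74 mm across, 22 high, loose; origin at the centre of its underside.
- drying_capsule: bystander: dark blue capsule with screw lid, 46 mm across, 56 high, loose; origin at the centre of its underside.
- lamp: bystander: chrome lamp, foot 100 mm across, shade 96 mm across, 264 high, loose, at the far side; origin at the centre of its underside.
Things that resemble listed ones, but are neither listed nor needed, are in the scene too. There is more than one size of the part that bears clip_pivot; the job needs the larger.

How it is judged:
By the outcome, as a careful person would: the job done as asked, in the order asked, and still so for the second after the job is handed in, while the arm keeps its last pose, push and grip.
It also fails if it takes over 51 s, if anything falls off the work surface, if the arm or the gripper's body presses on something with over 40 N, if the wrist force passes 120 N, or if a joint passes its speed limit or range.

ROBOT

A 6-joint arm with a two-finger parallel gripper is mounted at the origin on the work surface. World frame = base frame: x ahead of the robot, y to its left, z up, the work surface at z = 0. Lengths are in m, angles in rad, forces in N, time in s.
With the tool pointing down it reaches from about 0.325 to 0.875 m from the base axis. Payload 4.4 kg.
Tool frame: the origin (TCP) lies midway between the tips of the shut fingers; the grasp point (between the pads) lies 19 mm behind it; z points along the fingers, y is the direction in which the jaws open and shut (so a half turn about z gives the same grasp; the last joint's range is limited). The gripper opens to 85 mm and grips with 20 to 120 N. Pads are 22 mm wide; open, the fingers measure 114 mm over their backs; the gripper's body (76 mm by 85 mm) begins 54 mm behind the grasp point. The pads swing forward as they close: fully open they stand 13 mm farther back than shut.
Start: joints at [-1.482, 0.207, 1.542, -0, 1.393, -0.15], TCP at [0.137, -0.559, 0.231] pointing down, gripper open.
Joint ranges: [-2.73, 2.73], [-0.86, 2.22], [0.23, 2.46], [-1.11, 4.25], [0.08, 2.63], [-2.82, 2.82]. Speed limits (rad/s): [2.79, 2.79, 3.14, 3.14, 3.14, 3.14].

INTERFACE

Orientations are given as a rotation vector (axis times angle).
In Python, from cell import env gives the robot as it stands.
- The arm moves only by the tool play_rows, never from a script. Its argument "series" is a list of rows, each an object with "xyz": the shift along the world's x, y, z each as a share of 0.15 m, from -1 to 1, a list of three; "rot": the turn, a rotation vector about the world's x, y, z each as a share of 1.5 rad, from -1 to 1, a list of three; "fingers": the gripper's target within -1 to 1 (fully open at 1, half-way at 0, shut at -1). In form: [{"xyz": [tx, ty, tz], "rot": [wx, wy, wz], "fingers": fingers}, ...]. A call has 1 to 10 rows; each row is the pose to reach, as a shift and turn from the pose measured when the call began; what a row does not reach only later rows make up. A row lasts 1/12 s, in which the tool goes at most 41.7 mm and 7.16 degrees, less where a joint would pass 70% of its speed; a pose out of reach is approached as far as the arm can. A call with a number of a shift or a turn outside -1 to 1 is refused whole. A call with a gripper value outside its range is refused whole. The fingers move at their own pace and stop on an object; the grip force is fixed at half the most. Time passes only in rows, so rows that repeat a pose let the fingers close. It gives the time, the measured TCP pose, the force and the opening at its end, in the units of the state.
- env.sense(): the state, without advancing time (a new reading comes with each control period).
- env.capture(name): name is "scene" or "top" or "wrist"; returns a dict with "img" (420x560x3 uint8, blue, green, red), "intrinsics" (3x3 intrinsics, pixels), "world_to_cam" (4x4, takes a point from world to camera coordinates); the wrist camera has in their place "T_tool_cam" (4x4, takes a point from camera to tool coordinates, whose origin is the TCP and whose axes are the flange's). Camera axes: x right, y up, looking along -z (the intrinsics and any distortion apply to the point x, -y, -z); pixel columns grow to the right and rows downward; lengths in m; the calibration is good to about 2 mm. The wrist camera is an equidistant fisheye: a pixel r from the principal point sees the ray r / f radians off the axis. A picture is of the moment at which its call begins: read the wrist's pose just before it. There is no depth.
- env.finish_job(): hands the job in, once; it reports no verdict.
Trained networks look in a picture, given as the dict that the camera call returned (one of the last four; its "shot" number tells which), for a name from the list of things; names that differ only in an ending like _2 or _b are one class to them, and where a whole thing is asked for, a point or a joint stands for the part that bears it (a point fixed in the world has none). Each returns a list of dicts, best first, with "score" (0 to 1); they miss things now and then, are a little off and sometimes report something else, mostly with a low value. They report only what shows in the picture. A call takes as long as a camera call. They do not tell look-alikes from the thing itself.
- env.spot_in(picture, thing): "xy" ([column, row] in pixels, amid what is visible of it).
- env.cut_out(picture, thing): "mask" (420x560 bool, what is visible of it) and "xy" ([column, row] in pixels, amid what is visible of it).
- env.mark_of(picture, thing): "xy" ([column, row] in pixels: a listed point, or the origin of a listed thing).
The state is a dict: "t": time; "joint_positions": joint angles; "joint_vel": joint speeds; "joint_torque": joint torques, N m; "eef_pos": TCP position; "eef_rot": TCP orientation; "ft_force": force on the tool from outside, world axes, zero at the start; "moment": the same for the moment, N m; "finger_gap": finger opening in m.
Only numpy, scipy, OpenCV 4.12 (cv2) and the standard library are available. Lean on these libraries where they do the work, as an engineer would, in place of code of your own. Each camera call takes 0.05 s, during which the arm holds its last target. There are 200 camera calls.

## Working session

There is one attempt and no reset: what is moved stays moved. The work goes in short steps, Python scripts to look and compute and a tool call to move; the robot and the scene stay as the last step left them, time stands still between calls to the robot, and variables do not carry over. Pictures are saved under pics/ and viewed, about 8 in all and at most 12, crops included, and the job is handed in when it is done.

Besides the shell and the picture viewer there is one more tool, called after "Call:" by a JSON object that holds its "method" and its "body", one argument or row to a line. play_rows: Moves the arm, as the interface text tells. Its arguments: {"type":"object","properties":{"series":{"type":"array","items":{"type":"object","properties":{"xyz":{"type":"array","items":{"type":"number"}},"rot":{"type":"array","items":{"type":"number"}},"fingers":{"type":"number"}}}}},"required":["series"]}

```bash
mkdir -p pics
cat > h.py <<'E'
import numpy as np, cv2
from cell import env
from scipy.spatial.transform import Rotation as R
def ray(p,xy,pose=None):
    K=np.array(p["intrinsics"]);u=(xy[0]-K[0,2])/K[0,0];v=(xy[1]-K[1,2])/K[1,1]
    if "world_to_cam" in p:
        T=np.linalg.inv(np.array(p["world_to_cam"]));d=np.array([u,-v,-1.])
    else:
        th=np.hypot(u,v);s=np.sin(th)/th if th>1e-9 else 1
        d=np.array([u*s,-v*s,-np.cos(th)])
        W=np.eye(4);W[:3,:3]=R.from_rotvec(pose[1]).as_matrix();W[:3,3]=pose[0]
        T=W@np.array(p["T_tool_cam"])
    d=T[:3,:3]@d
    return T[:3,3],d/np.linalg.norm(d)
def atz(p,xy,z,pose=None):
    o,d=ray(p,xy,pose);return o+d*(z-o[2])/d[2]
def tri(rs):
    A=np.zeros((3,3));b=np.zeros(3)
    for o,d in rs:
        P=np.eye(3)-np.outer(d,d);A+=P;b+=P@o
    x=np.linalg.solve(A,b);return x,[round(float(np.linalg.norm((np.eye(3)-np.outer(d,d))@(x-o)))*1000,1) for o,d in rs]
def proj(p,X,pose=None):
    K=np.array(p["intrinsics"])
    if "world_to_cam" in p:
        c=(np.array(p["world_to_cam"])@np.r_[X,1])[:3];q=np.array([c[0]/-c[2],-c[1]/-c[2]])
    else:
        W=np.eye(4);W[:3,:3]=R.from_rotvec(pose[1]).as_matrix();W[:3,3]=pose[0]
        c=(np.linalg.inv(W@np.array(p["T_tool_cam"]))@np.r_[X,1])[:3]
        a=np.array([c[0],-c[1]]);r=np.linalg.norm(a);q=a/max(r,1e-9)*np.arctan2(r,-c[2])
    return q*[K[0,0],K[1,1]]+K[:2,2]
def shot(n):
    s=env.sense();p=env.capture(n);return p,(np.array(s["eef_pos"]),np.array(s["eef_rot"]))
E
python3 - <<'E'
from h import *
P={}
for n in("scene","top"):
    p,_=shot(n);P[n]=p;cv2.imwrite(f"pics/{n}0.png",p["img"])
    print(n,np.round(np.linalg.inv(np.array(p["world_to_cam"]))[:3,3],3),p["intrinsics"][0][0])
    for t in("card_top","card_corner","clip_pivot","clip_grips","tray_rim","clip_tip_a","clip_tip_b","ring_dish","drying_capsule","lamp"):
        print(t,[(round(d["score"],2),np.round(d["xy"]).tolist()) for d in env.mark_of(p,t)[:4]])
s=env.sense();print(s["eef_rot"],s["finger_gap"],s["ft_force"])
E
```

```text
scene [ 1.051 -0.027  0.627] 384.8490859483647
card_top [(0.57, [189.0, 212.0])]
card_corner [(0.55, [216.0, 209.0])]
clip_pivot [(0.61, [355.0, 173.0]), (0.44, [353.0, 161.0])]
clip_grips [(0.84, [358.0, 170.0]), (0.5, [355.0, 158.0])]
tray_rim [(0.69, [350.0, 178.0])]
clip_tip_a [(0.94, [354.0, 182.0]), (0.35, [351.0, 169.0])]
clip_tip_b [(0.94, [354.0, 182.0]), (0.35, [351.0, 169.0])]
ring_dish [(0.58, [276.0, 230.0])]
drying_capsule [(0.74, [296.0, 301.0]), (0.68, [265.0, 169.0])]
lamp [(0.8, [297.0, 300.0])]
top [0.406 0.023 0.843] 475.9969046805433
card_top [(0.73, [384.0, 206.0])]
card_corner [(0.86, [352.0, 200.0])]
clip_pivot [(0.74, [179.0, 260.0]), (0.65, [171.0, 309.0])]
clip_grips [(0.7, [177.0, 258.0]), (0.46, [166.0, 310.0])]
tray_rim [(0.83, [183.0, 260.0])]
clip_tip_a [(0.65, [172.0, 312.0]), (0.61, [174.0, 309.0]), (0.53, [184.0, 262.0]), (0.48, [185.0, 259.0])]
clip_tip_b [(0.65, [172.0, 312.0]), (0.61, [174.0, 309.0]), (0.53, [184.0, 262.0]), (0.48, [185.0, 259.0])]
ring_dish [(0.96, [285.0, 212.0])]
drying_capsule [(0.95, [295.0, 314.0])]
lamp [(0.57, [270.0, 126.0])]
[-3.11901909e+00 -3.75826346e-01  3.75777463e-05] 0.08553599668301053 [ 0.25580535 -0.27129673  0.15097876]
```

Run:
```python
import cv2
a=cv2.imread("pics/scene0.png");b=cv2.imread("pics/top0.png")
cv2.imwrite("pics/a.png",cv2.resize(a,(800,600)))
c=cv2.resize(b[150:350,130:430],(800,533),interpolation=cv2.INTER_CUBIC);cv2.imwrite("pics/b.png",c)
```

```text
(no output)
```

View pics/a.png

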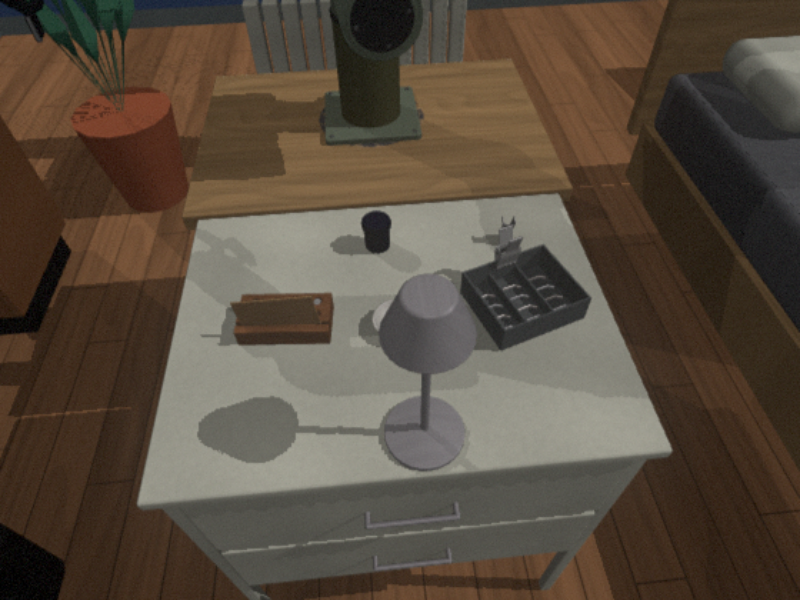

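View pics/b.png

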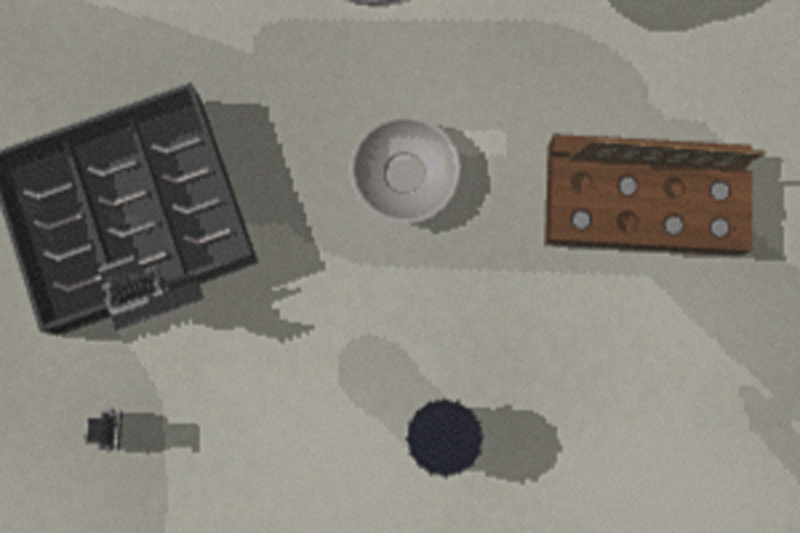

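Run:
```python
from h import *
# reuse poses only: new pictures
p,_=shot("scene");q,_=shot("top")
T=lambda a,b:print(np.round(tri([ray(p,a),ray(q,b)])[0],4),tri([ray(p,a),ray(q,b)])[1])
T((189,212),(384,206));T((216,209),(352,200));T((355,173),(179,260));T((358,170),(177,258));T((353,161),(171,309));T((350,178),(183,260))
T((276,230),(285,212));T((265,169),(295,314))
for t in("clip_pivot","card_top","ring_dish","drying_capsule","lamp"):
    for n,im in(("s",p),("t",q)):
        for d in env.cut_out(im,t)[:2]:
            m=np.argwhere(d["mask"]);print(t,n,round(d["score"],2),np.round(d["xy"]),m.min(0)[::-1],m.max(0)[::-1])
```

```text
[ 0.5604 -0.1637  0.071 ] [0.1, 0.1]
[ 0.5695 -0.11    0.0834] [0.8, 0.8]
[0.4821 0.1761 0.0627] [0.5, 0.5]
[0.4846 0.1789 0.0732] [1.0, 1.0]
[0.4037 0.1952 0.0244] [1.6, 1.6]
[0.4827 0.1695 0.0499] [3.0, 3.0]
[ 0.5685 -0.0007  0.0029] [0.7, 0.7]
[ 0.3892 -0.011   0.0068] [1.1, 1.1]
clip_pivot s 0.77 [352. 172.] [346 158] [365 187]
clip_pivot t 0.7 [168. 312.] [161 304] [176 319]
clip_pivot t 0.67 [180. 256.] [168 246] [192 267]
card_top s 0.88 [196. 218.] [162 207] [223 227]
card_top t 0.65 [380. 208.] [345 202] [415 213]
ring_dish t 0.73 [284. 213.] [261 193] [302 233]
drying_capsule s 0.68 [263. 162.] [254 148] [272 176]
drying_capsule t 0.6 [294. 315.] [283 301] [310 327]
lamp s 0.93 [299. 246.] [265 192] [332 329]
lamp t 0.65 [269.  90.] [236  38] [300 151]
```

The pictures show the card in its block at top crop (570-765, 155), the dish at (405,170) and the capsule at (445,437). Clip candidates:
- Clip on the tray's front rim, top full-frame (179,260). It looks larger and sits on the rim, so this is my choice.
- Small clip standing on the nightstand, (171,309), a look-alike.

I'll head to the card first and take the close view there.

Call:
{"method": "play_rows", "body": {
  "series": [
    {"xyz":[0.25,0.25,0.1],"rot":[0,0,0],"fingers":-1},
    {"xyz":[0.5,0.5,0.2],"rot":[0,0,0],"fingers":-1},
    {"xyz":[0.75,0.75,0.2],"rot":[0,0,0],"fingers":-1},
    {"xyz":[1,1,0.2],"rot":[0,0,0],"fingers":-1},
    {"xyz":[1,1,0.2],"rot":[0,0,0],"fingers":-1},
    {"xyz":[1,1,0.2],"rot":[0,0,0],"fingers":-1},
    {"xyz":[1,1,0.2],"rot":[0,0,0],"fingers":-1}
  ]
}}

```text
t: 2.28
eef_pos: [0.2883, -0.4068, 0.2617]
eef_rot: [3.117, 0.383, 0.001]
ft_force: [0.3, -0.2, -0.6]
finger_gap: 0.0006
```

Call:
{"method": "play_rows", "body": {
  "series": [
    {"xyz":[0.25,0.25,0],"rot":[0,0,0],"fingers":-1},
    {"xyz":[0.5,0.5,0],"rot":[0,0,0],"fingers":-1},
    {"xyz":[0.75,0.75,0],"rot":[0,0,0],"fingers":-1},
    {"xyz":[1,1,0],"rot":[0,0,0],"fingers":-1},
    {"xyz":[1,1,0],"rot":[0,0,0],"fingers":-1},
    {"xyz":[1,1,0],"rot":[0,0,0],"fingers":-1}
  ]
}}

```text
t: 2.78
eef_pos: [0.4412, -0.2541, 0.2617]
eef_rot: [-3.117, -0.39, -0.004]
ft_force: [-1.4, 0.2, -0.1]
finger_gap: -0.0002
```

Call:
{"method": "play_rows", "body": {
  "series": [
    {"xyz":[0.2,0.2,-0.1],"rot":[0,0,0],"fingers":-1},
    {"xyz":[0.4,0.4,-0.2],"rot":[0,0,0],"fingers":-1},
    {"xyz":[0.6,0.6,-0.3],"rot":[0,0,0],"fingers":-1},
    {"xyz":[0.75,0.75,-0.35],"rot":[0,0,0],"fingers":-1},
    {"xyz":[0.75,0.75,-0.35],"rot":[0,0,0],"fingers":-1},
    {"xyz":[0.75,0.75,-0.35],"rot":[0,0,0],"fingers":-1}
  ]
}}

```text
t: 3.28
eef_pos: [0.554, -0.1413, 0.2074]
eef_rot: [-3.115, -0.393, 0.0]
ft_force: [-0.4, -0.6, 0.1]
finger_gap: 0.0002
```

Run:
```python
from h import *
w,ps=shot("wrist");p,_=shot("scene");q,_=shot("top")
print(ps,env.sense()["finger_gap"],np.round(w["T_tool_cam"],3).tolist())
cv2.imwrite("pics/w1.png",w["img"])
for t in("card_top","card_corner"):
    rs=[]
    for n,im in(("w",w),("s",p),("t",q)):
        m=env.mark_of(im,t);print(t,n,[(round(d["score"],2),np.round(d["xy"],1).tolist()) for d in m[:3]])
        if m: rs.append(ray(im,m[0]["xy"],ps))
    print(tri(rs))
cv2.imwrite("pics/w1s.png",np.hstack([w["img"],cv2.resize(p["img"][170:260,140:250],(513,420),interpolation=cv2.INTER_CUBIC)])[:, :] if 0 else cv2.resize(np.hstack([w["img"],cv2.resize(p["img"][170:260,140:250],(513,420),interpolation=cv2.INTER_CUBIC)]),(800,313)))
```

```text
(array([ 0.55399363, -0.14134956,  0.20741644]), array([-3.11539847e+00, -3.93266115e-01,  2.39362917e-04])) 6.348601688616031e-05 [[0.0, 0.951, 0.31, 0.079], [1.0, 0.0, -0.0, -0.0], [-0.0, 0.31, -0.951, -0.142], [0.0, 0.0, 0.0, 1.0]]
card_top w [(0.76, [303.7, 194.7])]
card_top s [(0.79, [189.0, 212.4]), (0.44, [296.3, 302.4])]
card_top t []
(array([ 0.55844765, -0.1628967 ,  0.06782483]), [1.7, 1.7])
card_corner w [(0.9, [245.9, 176.9])]
card_corner s [(0.8, [217.1, 207.2])]
card_corner t [(0.78, [351.5, 200.5])]
(array([ 0.56723718, -0.10804623,  0.08674344]), [1.2, 0.7, 0.8])
```

View pics/w1s.png

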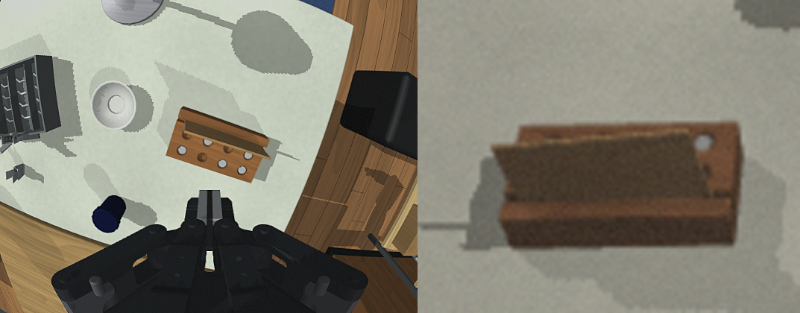

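Run:
```python
from h import *
w,ps=shot("wrist");q,_=shot("top")
f=lambda im,a,b,z:(lambda A,B:print(np.round(A,4),np.round(B,4),"yaw",np.degrees(np.arctan2((A-B)[0],(A-B)[1])).round(1),"len",np.linalg.norm(A-B).round(4)))(atz(im,a,z,ps),atz(im,b,z,ps))
f(q,(335.5,241.1),(411.2,244.5),.03);f(q,(337,200.6),(412,205.1),.03)
f(w,(222.6,207.9),(340.7,245.4),.03);f(w,(245,143.5),(362,187.8),.03)
cv2.imwrite("pics/w2.png",cv2.resize(w["img"][130:260,190:400],(798,494),interpolation=cv2.INTER_CUBIC))
print(R.from_rotvec(ps[1]).as_matrix().round(3))
```

```text
[ 0.5097 -0.0855  0.03  ] [ 0.4999 -0.2149  0.03  ] yaw 4.3 len 0.1298
[ 0.5808 -0.0921  0.03  ] [ 0.5688 -0.2224  0.03  ] yaw 5.3 len 0.1308
[ 0.5134 -0.0895  0.03  ] [ 0.5024 -0.2234  0.03  ] yaw 4.7 len 0.1343
[ 0.5849 -0.0979  0.03  ] [ 0.5704 -0.2257  0.03  ] yaw 6.5 len 0.1286
[[ 0.97   0.245  0.003]
 [ 0.245 -0.97   0.   ]
 [ 0.003  0.    -1.   ]]
```

View pics/w2.png

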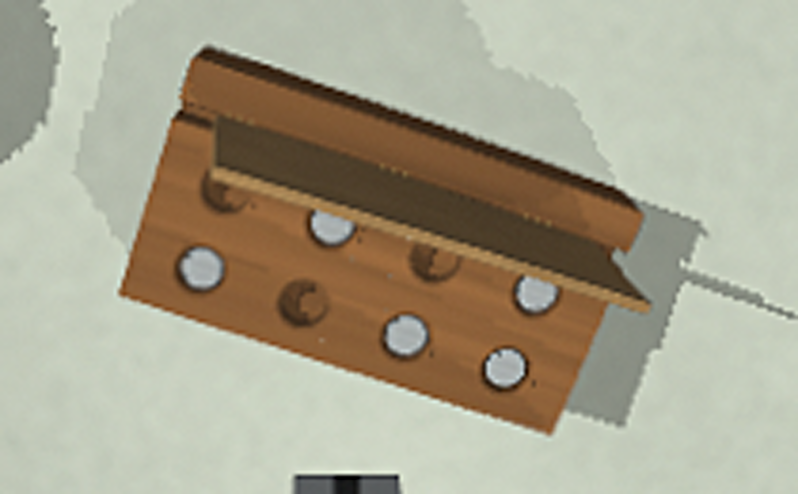

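The close crop shows the card's raised top corner at wrist px (245,175) and its low end at (361,210), leaning along the block. The block is yawed about 5° and the raised end is towards +y, which agrees with the networks. Next I go down just above the corner.

Call:
{"method": "play_rows", "body": {
  "series": [
    {"xyz":[0.04,0.08,-0.25],"rot":[0,0,0],"fingers":-1},
    {"xyz":[0.08,0.16,-0.5],"rot":[0,0,0],"fingers":-1},
    {"xyz":[0.08,0.16,-0.7],"rot":[0,0,0],"fingers":-1},
    {"xyz":[0.08,0.16,-0.75],"rot":[0,0,0],"fingers":-1},
    {"xyz":[0.08,0.16,-0.75],"rot":[0,0,0],"fingers":-1},
    {"xyz":[0.08,0.16,-0.75],"rot":[0,0,0],"fingers":-1}
  ]
}}

```text
t: 4.33
eef_pos: [0.5661, -0.1185, 0.0979]
eef_rot: [3.117, 0.388, 0.006]
ft_force: [0.6, -0.6, 0.9]
finger_gap: -0.0001
```

Run:
```python
from h import *
w,ps=shot("wrist");p,_=shot("scene");print(ps)
a=cv2.resize(w["img"][150:300,190:400],(560,400));b=cv2.resize(p["img"][170:260,140:250],(489,400),interpolation=cv2.INTER_CUBIC)
cv2.imwrite("pics/w3.png",cv2.resize(np.hstack([a,b]),(800,305)))
rs=[]
for im in(w,p):
    m=env.mark_of(im,"card_corner");print([(round(d["score"],2),np.round(d["xy"],1).tolist()) for d in m[:3]])
    if m: rs.append(ray(im,m[0]["xy"],ps))
if len(rs)>1:print(tri(rs))
```

```text
(array([ 0.56610412, -0.11853083,  0.09793949]), array([3.11723989, 0.38831447, 0.00609373]))
[(0.82, [262.3, 253.8])]
[(0.9, [218.1, 208.2]), (0.62, [353.1, 183.6])]
(array([ 0.56192473, -0.10832505,  0.07669277]), [0.4, 0.4])
```

View pics/w3.png

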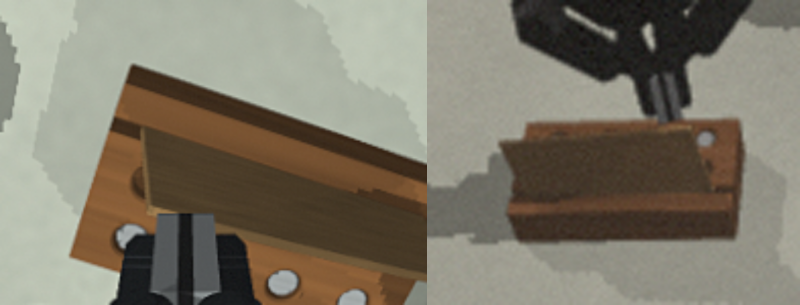

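Run:
```python
from h import *
w,ps=shot("wrist")
for z in(.083,.087,.09):print(z,atz(w,(263.5,254),z,ps).round(4),atz(w,(384,277),z-.008,ps).round(4))
print(proj(w,ps[0],ps))
```

```text
0.083 [ 0.5657 -0.1098  0.083 ] [ 0.5633 -0.1853  0.075 ]
0.087 [ 0.5676 -0.1095  0.087 ] [ 0.5652 -0.1833  0.079 ]
0.09 [ 0.569  -0.1093  0.09  ] [ 0.5666 -0.1817  0.082 ]
[281.1645349  269.68774941]
```

Call:
{"method": "play_rows", "body": {
  "series": [
    {"xyz":[0,0,-0.04],"rot":[0,0,0],"fingers":-1},
    {"xyz":[0,0,-0.075],"rot":[0,0,0],"fingers":-1},
    {"xyz":[0,0.01,-0.09],"rot":[0,0,0],"fingers":-1},
    {"xyz":[0,0.02,-0.11],"rot":[0,0,0],"fingers":-1},
    {"xyz":[0.003,0.03,-0.125],"rot":[0,0,0],"fingers":-1},
    {"xyz":[0.003,0.04,-0.14],"rot":[0,0,0],"fingers":-1},
    {"xyz":[0.003,0.045,-0.15],"rot":[0,0,0],"fingers":-1},
    {"xyz":[0.003,0.045,-0.15],"rot":[0,0,0],"fingers":-1}
  ]
}}

```text
t: 5.25
eef_pos: [0.5675, -0.1118, 0.0765]
eef_rot: [3.116, 0.388, 0.011]
ft_force: [-0.8, -0.8, 0.0]
finger_gap: 0.0003
```

Call:
{"method": "play_rows", "body": {
  "series": [
    {"xyz":[0,0,-0.02],"rot":[0,0,0],"fingers":-1},
    {"xyz":[0,0,-0.03],"rot":[0,0,0],"fingers":-1},
    {"xyz":[0,0,-0.03],"rot":[0,0,0],"fingers":-1}
  ]
}}

```text
t: 5.5
eef_pos: [0.5683, -0.1115, 0.0744]
eef_rot: [3.116, 0.388, 0.012]
ft_force: [-3.8, 1.8, 13.2]
finger_gap: -0.0002
```

Run:
```python
from h import *
w,ps=shot("wrist");p,_=shot("scene");print(env.sense()["ft_force"])
a=cv2.resize(w["img"][150:300,190:400],(560,400));b=cv2.resize(p["img"][170:260,140:250],(489,400),interpolation=cv2.INTER_CUBIC)
cv2.imwrite("pics/w4.png",cv2.resize(np.hstack([a,b]),(800,305)))
```

```text
[-3.7324858   3.21111164 13.75899111]
```

View pics/w4.png

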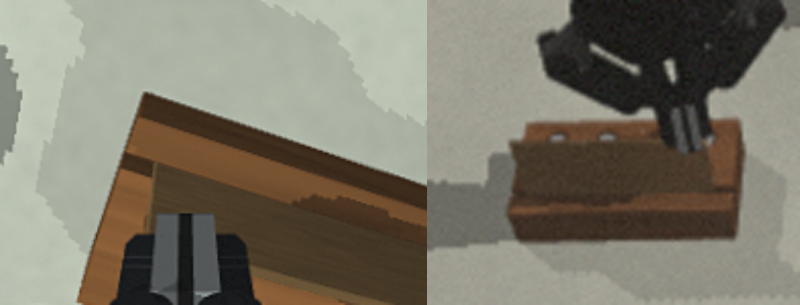

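The card sits on its stop: 13 N at TCP z 0.0744, and in the picture its top edge is parallel to the block. I lift off and measure it from above.

Call:
{"method": "play_rows", "body": {
  "series": [
    {"xyz":[0,0,0.2],"rot":[0,0,0],"fingers":-1},
    {"xyz":[0,0,0.45],"rot":[0,0,-0.08],"fingers":-0.4},
    {"xyz":[-0.1,-0.1,0.7],"rot":[0,0,-0.16],"fingers":0.2},
    {"xyz":[-0.2,-0.2,0.85],"rot":[0,0,-0.22],"fingers":0.2},
    {"xyz":[-0.27,-0.3,0.9],"rot":[0,0,-0.22],"fingers":0.2},
    {"xyz":[-0.27,-0.3,0.9],"rot":[0,0,-0.22],"fingers":0.2},
    {"xyz":[-0.27,-0.3,0.9],"rot":[0,0,-0.22],"fingers":0.2}
  ]
}}

```text
t: 6.18
eef_pos: [0.5279, -0.157, 0.2099]
eef_rot: [3.136, -0.131, 0.015]
ft_force: [-0.2, -0.9, -0.3]
finger_gap: 0.0512
```

Run:
```python
from h import *
w,ps=shot("wrist");p,_=shot("scene");q,_=shot("top");print(ps)
cv2.imwrite("pics/w5.png",cv2.resize(w["img"][100:310,140:420],(800,600),interpolation=cv2.INTER_CUBIC))
for t in("card_top","card_corner"):
    rs=[]
    for im in(w,p,q):
        m=env.mark_of(im,t);print(t,[(round(d["score"],2),np.round(d["xy"],1).tolist()) for d in m[:2]], atz(im,m[0]["xy"],.075,ps).round(4) if m else 0)
        if m: rs.append(ray(im,m[0]["xy"],ps))
    print(tri(rs))
```

```text
(array([ 0.52786832, -0.15701926,  0.20993035]), array([ 3.13623186, -0.13101374,  0.01476876]))
card_top [(0.9, [275.9, 156.3])] [ 0.564  -0.1563  0.075 ]
card_top [(0.63, [190.1, 211.5])] [ 0.5629 -0.1609  0.075 ]
card_top [] 0
(array([ 0.56524138, -0.15820865,  0.07856279]), [1.9, 1.9])
card_corner [(0.93, [213.6, 159.7])] [ 0.5662 -0.1018  0.075 ]
card_corner [(0.83, [223.1, 211.9])] [ 0.5706 -0.0987  0.075 ]
card_corner [(0.78, [346.9, 198.8])] [ 0.5736 -0.1023  0.075 ]
(array([ 0.57020969, -0.10091334,  0.07649448]), [4.0, 2.7, 3.2])
```

View pics/w5.png

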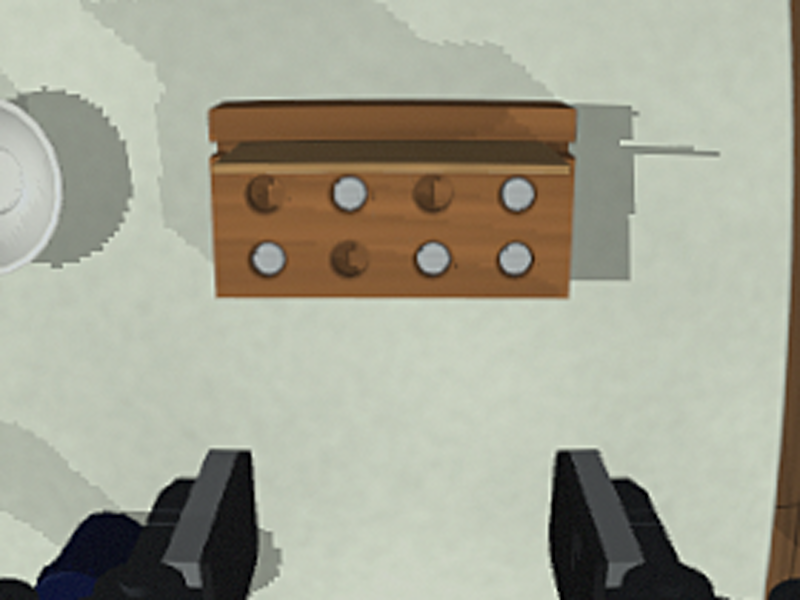

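Call:
{"method": "play_rows", "body": {
  "series": [
    {"xyz":[-0.04,0.11,0],"rot":[0,0,0.08],"fingers":0.2},
    {"xyz":[-0.08,0.22,0],"rot":[0,0,0.16],"fingers":0.2},
    {"xyz":[-0.12,0.33,0],"rot":[0,0,0.24],"fingers":0.2},
    {"xyz":[-0.16,0.44,0],"rot":[0,0,0.32],"fingers":0.2},
    {"xyz":[-0.2,0.56,0],"rot":[0,0,0.4],"fingers":0.2},
    {"xyz":[-0.24,0.67,0],"rot":[0,0,0.48],"fingers":0.2},
    {"xyz":[-0.28,0.78,0],"rot":[0,0,0.56],"fingers":0.2},
    {"xyz":[-0.3,0.89,0],"rot":[0,0,0.64],"fingers":0.2},
    {"xyz":[-0.3,1,0],"rot":[0,0,0.72],"fingers":0.2},
    {"xyz":[-0.3,1,0],"rot":[0,0,0.8],"fingers":0.2}
  ]
}}

```text
t: 7.47
eef_pos: [0.4823, -0.0033, 0.2086]
eef_rot: [-2.652, -1.677, -0.011]
ft_force: [-0.3, -0.8, 0.0]
finger_gap: 0.0511
```

Call:
{"method": "play_rows", "body": {
  "series": [
    {"xyz":[0,0.14,0],"rot":[0,0,0.1],"fingers":0.2},
    {"xyz":[0,0.28,0],"rot":[0,0,0.19],"fingers":0.2},
    {"xyz":[0,0.42,0],"rot":[0,0,0.27],"fingers":0.2},
    {"xyz":[0,0.56,0],"rot":[0,0,0.35],"fingers":0.2},
    {"xyz":[0,0.7,0],"rot":[0,0,0.43],"fingers":0.2},
    {"xyz":[0,0.84,0],"rot":[0,0,0.5],"fingers":0.2},
    {"xyz":[0,0.93,0],"rot":[0,0,0.5],"fingers":0.2},
    {"xyz":[0,0.93,0],"rot":[0,0,0.5],"fingers":0.2},
    {"xyz":[0,0.93,0],"rot":[0,0,0.5],"fingers":0.2}
  ]
}}

```text
t: 8.22
eef_pos: [0.4822, 0.1367, 0.2085]
eef_rot: [-1.851, -2.531, -0.008]
ft_force: [0.1, -0.4, -0.3]
finger_gap: 0.0514
```

Run:
```python
from h import *
w,ps=shot("wrist");p,_=shot("scene");q,_=shot("top");print(ps,np.round(env.sense()["joint_positions"],2))
cv2.imwrite("pics/w6.png",cv2.resize(w["img"][60:340,:],(800,400),interpolation=cv2.INTER_CUBIC))
M=R.from_rotvec(ps[1]).as_matrix();print("yaw",np.degrees(np.arctan2(M[1,0],M[0,0])))
for t in("clip_pivot","clip_grips","tray_rim","clip_tip_a","clip_tip_b"):
    for n,im in(("w",w),("s",p),("t",q)):
        print(t,n,[(round(d["score"],2),np.round(d["xy"],1).tolist()) for d in env.mark_of(im,t)[:3]])
```

```text
(array([0.48219987, 0.13665453, 0.20846379]), array([-1.85069715, -2.53123215, -0.00782018])) [ 0.1   0.07  1.75  0.01  1.33 -0.21]
yaw 107.6556961663844
clip_pivot w [(0.89, [222.1, 105.1]), (0.73, [297.2, 153.3]), (0.23, [300.3, 161.5])]
clip_pivot s [(0.64, [354.1, 172.9]), (0.48, [354.1, 163.6])]
clip_pivot t []
clip_grips w [(0.93, [298.1, 157.4]), (0.61, [216.7, 102.5])]
clip_grips s [(0.87, [357.0, 168.4]), (0.38, [354.3, 159.4])]
clip_grips t [(0.37, [379.3, 204.9])]
tray_rim w []
tray_rim s [(0.88, [352.9, 180.8]), (0.52, [223.1, 210.2])]
tray_rim t []
clip_tip_a w [(0.91, [299.3, 151.3]), (0.72, [292.4, 150.5]), (0.7, [225.2, 105.0])]
clip_tip_a s [(0.77, [354.7, 182.4]), (0.62, [353.5, 184.9]), (0.59, [352.2, 169.6])]
clip_tip_a t []
clip_tip_b w [(0.91, [299.3, 151.3]), (0.72, [292.4, 150.5]), (0.7, [225.2, 105.0])]
clip_tip_b s [(0.77, [354.7, 182.4]), (0.62, [353.5, 184.9]), (0.59, [352.2, 169.6])]
clip_tip_b t []
```

View pics/w6.png

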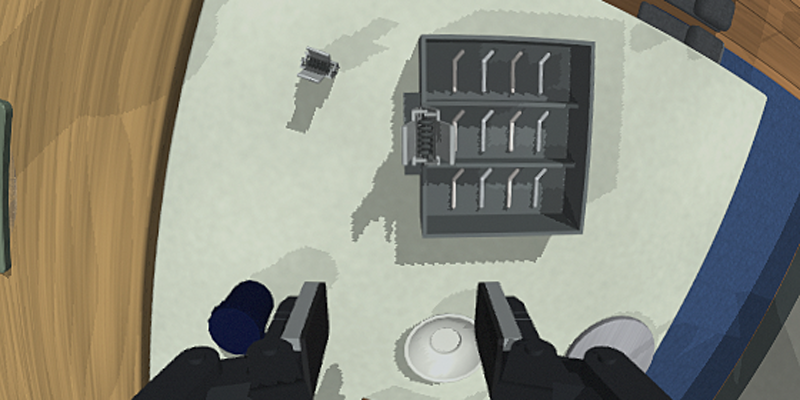

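The tray-rim clip is at wrist px (299,155), spanning x 282-319 and y 136-175. It is clearly larger than the look-alike at (222,105), and the wall runs parallel to the tool's x axis.

Run:
```python
from h import *
w,ps=shot("wrist");p,_=shot("scene")
print(atz(w,(298.1,157.4),.079,ps),atz(w,(297.2,153.3),.061,ps))
print(tri([ray(w,(298.1,157.4),ps),ray(p,(357,168.4))]),tri([ray(w,(297.2,153.3),ps),ray(p,(354.1,172.9))]))
A=atz(w,(282,155.5),.093,ps);B=atz(w,(319,155.5),.093,ps);print("flare",A,B,np.linalg.norm(A-B),(A+B)/2)
C=atz(w,(300.5,136),.093,ps);D=atz(w,(300.5,175),.093,ps);print("width",np.linalg.norm(C-D),(C+D)/2)
a=atz(w,(294,88),.045,ps);b=atz(w,(295.4,224.5),.045,ps);print("wall outer edge",a,b,np.degrees(np.arctan2(*(a-b)[1::-1])), "len",np.linalg.norm(a-b))
# card edge from w5
pp=(np.array([0.52786832,-0.15701926,0.20993035]),np.array([3.13623186,-0.13101374,0.01476876]))
e=[atz(w,x,.075,pp) for x in((214.6,157.4),(339.9,159.2))];print("card",e,(e[0]+e[1])/2,np.linalg.norm(e[0]-e[1]),np.degrees(np.arctan2((e[0]-e[1])[0],(e[0]-e[1])[1])))
```

```text
[0.48445107 0.17539644 0.079     ] [0.48430159 0.17634796 0.061     ]
(array([0.48482825, 0.17614463, 0.07865056]), [0.9, 0.9]) (array([0.48336311, 0.175015  , 0.06364453]), [1.8, 1.8])
flare [0.47030458 0.17477092 0.093     ] [0.49858115 0.18392634 0.093     ] 0.029721818212402898 [0.48444286 0.17934863 0.093     ]
width 0.03174059105789253 [0.48447104 0.17916038 0.093     ]
wall outer edge [0.46391053 0.23236066 0.045     ] [0.50668053 0.10568602 0.045     ] 108.65656540991885 len 0.13370017109730178
card [array([ 0.56931146, -0.10206869,  0.075     ]), array([ 0.55845177, -0.21072276,  0.075     ])] [ 0.56388161 -0.15639573  0.075     ] 0.10919542299526498 5.70760724730668
```

Call:
{"method": "play_rows", "body": {
  "series": [
    {"xyz":[0.015,0.15,-0.1],"rot":[0,0,0.01],"fingers":0.2},
    {"xyz":[0.015,0.265,-0.2],"rot":[0,0,0.01],"fingers":0.2},
    {"xyz":[0.015,0.265,-0.35],"rot":[0,0,0.01],"fingers":0.2},
    {"xyz":[0.015,0.265,-0.5],"rot":[0,0,0.01],"fingers":0.2},
    {"xyz":[0.015,0.265,-0.6],"rot":[0,0,0.01],"fingers":0.2},
    {"xyz":[0.015,0.265,-0.7],"rot":[0,0,0.01],"fingers":0.2},
    {"xyz":[0.015,0.265,-0.7],"rot":[0,0,0.01],"fingers":0.2},
    {"xyz":[0.015,0.265,-0.7],"rot":[0,0,0.01],"fingers":0.2}
  ]
}}

```text
t: 9.88
eef_pos: [0.4838, 0.1759, 0.1029]
eef_rot: [-1.832, -2.542, -0.006]
ft_force: [0.4, 0.0, 0.0]
finger_gap: 0.0513
```

Run:
```python
from h import *
w,ps=shot("wrist");print(ps)
cv2.imwrite("pics/w7.png",cv2.resize(w["img"][130:340,140:420],(800,600),interpolation=cv2.INTER_CUBIC))
for X in([.4845,.1765,.061],[.4845,.1765,.093]):print(proj(w,X,ps))
for t in("clip_pivot","clip_grips"):
    print(t,[(round(d["score"],2),np.round(d["xy"],1).tolist(),atz(w,d["xy"],.079 if "g" in t else .061,ps).round(4)) for d in env.mark_of(w,t)[:3]])
```

```text
(array([0.48377592, 0.17585339, 0.10290827]), array([-1.8322825 , -2.54241521, -0.0058689 ]))
[283.77558126 238.27543426]
[284.24514776 262.03190741]
clip_pivot [(0.86, [179.2, 156.5], array([0.4096, 0.2058, 0.061 ])), (0.82, [282.6, 237.1], array([0.4836, 0.177 , 0.061 ]))]
clip_grips [(0.75, [173.5, 156.2], array([0.4111, 0.2094, 0.079 ])), (0.69, [285.1, 252.0], array([0.4853, 0.1759, 0.079 ]))]
```

View pics/w7.png

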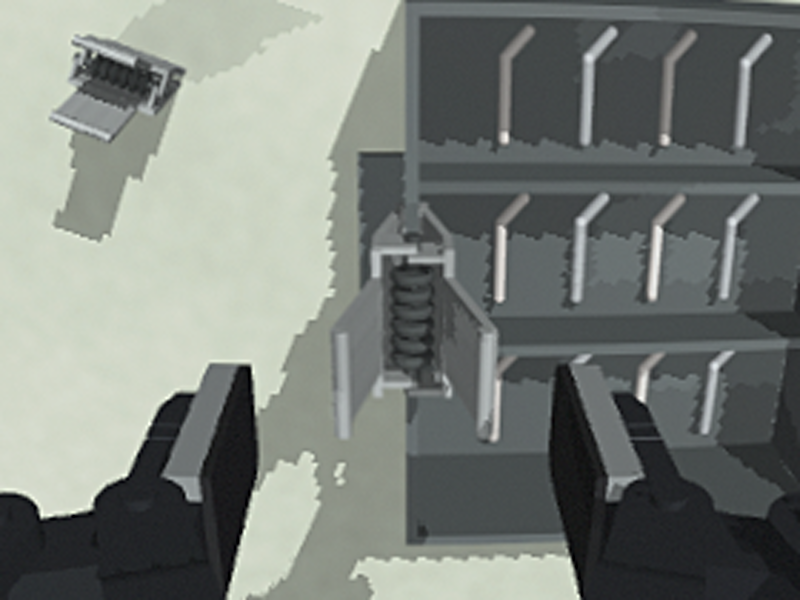

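The clip is centred between the fingers: grips at crop x 340 and 487, pads at 250 and 557. I'll go down and squeeze.

Call:
{"method": "play_rows", "body": {
  "series": [
    {"xyz":[0.007,0.005,-0.1],"rot":[0,0,0],"fingers":0.2},
    {"xyz":[0.007,0.005,-0.2],"rot":[0,0,0],"fingers":0.2},
    {"xyz":[0.007,0.005,-0.26],"rot":[0,0,0],"fingers":0.2},
    {"xyz":[0.007,0.005,-0.265],"rot":[0,0,0],"fingers":0.2},
    {"xyz":[0.007,0.005,-0.265],"rot":[0,0,0],"fingers":0.2}
  ]
}}

```text
t: 10.45
eef_pos: [0.4867, 0.1768, 0.0653]
eef_rot: [-1.834, -2.545, -0.011]
ft_force: [0.2, 0.1, 0.6]
finger_gap: 0.0514
```

Call:
{"method": "play_rows", "body": {
  "series": [
    {"xyz":[0,0,0],"rot":[0,0,0],"fingers":-0.2},
    {"xyz":[0,0,0],"rot":[0,0,0],"fingers":-0.4},
    {"xyz":[0,0,0],"rot":[0,0,0],"fingers":-0.6},
    {"xyz":[0,0,0],"rot":[0,0,0],"fingers":-0.8},
    {"xyz":[0,0,0],"rot":[0,0,0],"fingers":-1},
    {"xyz":[0,0,0],"rot":[0,0,0],"fingers":-1},
    {"xyz":[0,0,0],"rot":[0,0,0],"fingers":-1},
    {"xyz":[0,0,0],"rot":[0,0,0],"fingers":-1}
  ]
}}

```text
t: 11.12
eef_pos: [0.4867, 0.1768, 0.0653]
eef_rot: [-1.834, -2.545, -0.011]
ft_force: [0.5, -0.1, -1.2]
finger_gap: 0.0121
```

Call:
{"method": "play_rows", "body": {
  "series": [
    {"xyz":[0,0,0.1],"rot":[0,0,0],"fingers":-1},
    {"xyz":[0,0,0.2],"rot":[0,0,0],"fingers":-1},
    {"xyz":[0,0,0.3],"rot":[0,0,0],"fingers":-1},
    {"xyz":[0,0,0.5],"rot":[0,0,0],"fingers":-1},
    {"xyz":[0,0,0.7],"rot":[0,0,0],"fingers":-1},
    {"xyz":[0,0,0.85],"rot":[0,0,0],"fingers":-1},
    {"xyz":[0,0,0.85],"rot":[0,0,0],"fingers":-1},
    {"xyz":[0,0,0.85],"rot":[0,0,0],"fingers":-1}
  ]
}}

```text
t: 11.78
eef_pos: [0.4879, 0.177, 0.1946]
eef_rot: [-1.836, -2.547, -0.016]
ft_force: [0.2, -0.8, -0.6]
finger_gap: 0.0121
```

Run:
```python
from h import *
w,ps=shot("wrist");p,_=shot("scene");print(ps)
a=cv2.resize(w["img"][180:360,180:380],(500,450),interpolation=cv2.INTER_CUBIC);c=proj(p,ps[0]);print(c)
x,y=int(c[0]),int(c[1]);b=cv2.resize(p["img"][y-30:y+30,x-20:x+20],(300,450),interpolation=cv2.INTER_CUBIC)
cv2.imwrite("pics/w8.png",np.hstack([a,b]))
print(proj(w,ps[0],ps))
M=R.from_rotvec(ps[1]).as_matrix();
for t in("clip_pivot","clip_grips","clip_tip_a","clip_tip_b"):
    rs=[]
    for n,im in(("w",w),("s",p)):
        m=env.mark_of(im,t);print(t,n,[(round(d["score"],2),np.round(d["xy"],1).tolist()) for d in m[:3]])
```

```text
(array([0.48788712, 0.17704713, 0.19462783]), array([-1.83590018, -2.5471761 , -0.01557928]))
[366.06490181 122.74131828]
[282.63825998 271.7509255 ]
clip_pivot w [(0.58, [200.8, 141.3])]
clip_pivot s [(0.64, [360.3, 127.6]), (0.56, [355.6, 160.4])]
clip_grips w [(0.72, [290.6, 282.4]), (0.7, [197.8, 143.3])]
clip_grips s [(0.75, [367.2, 124.1]), (0.43, [351.8, 157.0])]
clip_tip_a w [(0.64, [212.2, 137.1]), (0.59, [297.2, 240.5]), (0.56, [264.6, 241.2])]
clip_tip_a s [(0.68, [362.4, 132.2]), (0.62, [354.0, 167.4]), (0.52, [363.2, 143.6])]
clip_tip_b w [(0.64, [212.2, 137.1]), (0.59, [297.2, 240.5]), (0.56, [264.6, 241.2])]
clip_tip_b s [(0.68, [362.4, 132.2]), (0.62, [354.0, 167.4]), (0.52, [363.2, 143.6])]
```

View pics/w8.png

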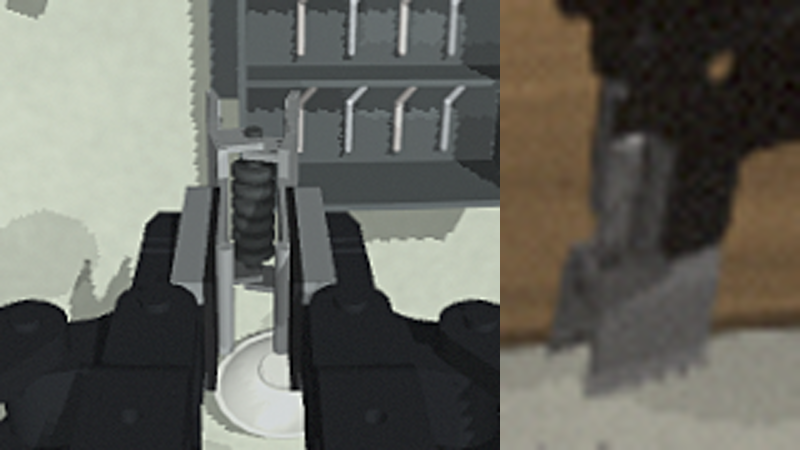

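The clip is held squeezed and off the rim. The jaws are wide, with tips at wrist px (265,218) and (297,218). I'll work out how it sits in the fingers.

Run:
```python
from h import *
w,ps=shot("wrist");p,_=shot("scene");M=R.from_rotvec(ps[1]).as_matrix();o=ps[0]
T=lambda x,y,z:o+M@np.array([x,y,z])/1000
print("yaw",np.degrees(np.arctan2(M[1,0],M[0,0])),"z",M[:,2].round(3))
for n,X in dict(piv=(0,0,4),spr_hi=(13,0,4),spr_lo=(-13,0,4),tipA=(17,-9.5,34),tipB=(17,9.5,34),gripnear=(11,7,-28),gripfar=(-11,7,-28),gripn2=(11,-7,-28)).items():
    print(n,proj(w,T(*X),ps).round(1),proj(p,T(*X)).round(1))
d=min(env.cut_out(w,"clip_pivot"),key=lambda d:-d["xy"][1]);m=np.argwhere(d["mask"]);print(d["xy"],m.min(0),m.max(0))
d=min(env.cut_out(p,"clip_pivot"),key=lambda d:d["xy"][1]);m=np.argwhere(d["mask"]);print(d["xy"],m.min(0),m.max(0))
```

```text
yaw 108.4291784202648 z [-0.001  0.008 -1.   ]
piv [282.6 267.9] [365.2 125.1]
spr_hi [282.6 244.8] [371.2 123.2]
spr_lo [282.5 289.3] [359.1 127. ]
tipA [265.8 216.7] [367.9 132.8]
tipB [298.9 216.7] [373.3 138.5]
gripnear [300.3 281.8] [375.2 110.9]
gripfar [298.8 323.9] [364.6 114.1]
gripn2 [265.9 281.9] [371.  106.7]
[282.4, 260.2] [216 262] [321 299]
[361.9, 127.4] [112 352] [143 375]
```

The held pose matches my model within about 1 mm, with the pivot 4 mm beyond the TCP and the jaws 17 mm apart. I carry it over to the card, staying clear of the lamp.

Call:
{"method": "play_rows", "body": {
  "series": [
    {"xyz":[0,-0.12,0],"rot":[0,0,-0.03],"fingers":-1},
    {"xyz":[0,-0.26,0],"rot":[0,0,-0.06],"fingers":-1},
    {"xyz":[0,-0.4,0],"rot":[0,0,-0.09],"fingers":-1},
    {"xyz":[0,-0.55,0],"rot":[0,0,-0.12],"fingers":-1},
    {"xyz":[0,-0.7,0],"rot":[0,0,-0.15],"fingers":-1},
    {"xyz":[0,-0.85,0],"rot":[0,0,-0.18],"fingers":-1},
    {"xyz":[0,-1,0],"rot":[0,0,-0.21],"fingers":-1},
    {"xyz":[0,-1,0],"rot":[0,0,-0.21],"fingers":-1}
  ]
}}

```text
t: 13.15
eef_pos: [0.487, 0.0236, 0.1931]
eef_rot: [-2.218, -2.223, -0.01]
ft_force: [-0.2, 0.2, 0.1]
finger_gap: 0.0123
```

Call:
{"method": "play_rows", "body": {
  "series": [
    {"xyz":[0,-0.15,0],"rot":[0,0,-0.02],"fingers":-1},
    {"xyz":[0,-0.35,0],"rot":[0,0,-0.04],"fingers":-1},
    {"xyz":[0,-0.55,0],"rot":[0,0,-0.06],"fingers":-1},
    {"xyz":[0.1,-0.75,0],"rot":[0,0,-0.067],"fingers":-1},
    {"xyz":[0.25,-0.9,0],"rot":[0,0,-0.067],"fingers":-1},
    {"xyz":[0.35,-1,0],"rot":[0,0,-0.067],"fingers":-1},
    {"xyz":[0.4,-1,0],"rot":[0,0,-0.067],"fingers":-1},
    {"xyz":[0.4,-1,0],"rot":[0,0,-0.067],"fingers":-1}
  ]
}}

```text
t: 13.82
eef_pos: [0.5483, -0.1266, 0.193]
eef_rot: [-2.328, -2.108, -0.012]
ft_force: [-0.4, -0.6, -0.3]
finger_gap: 0.0125
```

Call:
{"method": "play_rows", "body": {
  "series": [
    {"xyz":[0.05,-0.1,-0.1],"rot":[0,0,0],"fingers":-1},
    {"xyz":[0.1,-0.21,-0.2],"rot":[0,0,0],"fingers":-1},
    {"xyz":[0.1,-0.21,-0.3],"rot":[0,0,0],"fingers":-1},
    {"xyz":[0.1,-0.21,-0.4],"rot":[0,0,0],"fingers":-1},
    {"xyz":[0.1,-0.21,-0.45],"rot":[0,0,0],"fingers":-1},
    {"xyz":[0.1,-0.21,-0.45],"rot":[0,0,0],"fingers":-1},
    {"xyz":[0.1,-0.21,-0.45],"rot":[0,0,0],"fingers":-1}
  ]
}}

```text
t: 14.4
eef_pos: [0.5628, -0.1568, 0.1254]
eef_rot: [-2.326, -2.108, -0.011]
ft_force: [-0.8, -0.4, -0.6]
finger_gap: 0.0121
```

Run:
```python
from h import *
w,ps=shot("wrist");p,_=shot("scene");print(ps,env.sense()["finger_gap"])
M=R.from_rotvec(ps[1]).as_matrix();print("yaw",np.degrees(np.arctan2(M[1,0],M[0,0])),M[:,2].round(3))
a=cv2.resize(w["img"][130:310,180:380],(500,450),interpolation=cv2.INTER_CUBIC)
b=cv2.resize(p["img"][160:240,150:230],(300,300),interpolation=cv2.INTER_CUBIC)
cv2.imwrite("pics/w9.png",np.hstack([a,cv2.copyMakeBorder(b,0,150,0,0,cv2.BORDER_CONSTANT)]))
e=np.array([[0.56931,-0.10207,.075],[.55845,-.21072,.075]])
print([proj(w,X,ps).round(1) for X in e],[proj(p,X).round(1) for X in e])
for t in("card_top","card_corner"):
  for n,im in(("w",w),("s",p)):
    print(t,n,[(round(d["score"],2),np.round(d["xy"],1).tolist(),atz(im,d["xy"],.075,ps).round(4)) for d in env.mark_of(im,t)[:2]])
```

```text
(array([ 0.56277688, -0.15683277,  0.12535817]), array([-2.32562842, -2.10845672, -0.01146662])) 0.012231130905798967
yaw 84.39266580723091 [ 0.004  0.007 -1.   ]
[array([284. , 146.6]), array([283.2, 303.1])] [array([221.3, 211.5]), array([163.7, 211.9])]
card_top w [(0.73, [281.8, 234.3], array([ 0.5626, -0.1577,  0.075 ])), (0.73, [280.5, 261.3], array([ 0.5599, -0.177 ,  0.075 ]))]
card_top s [(0.94, [193.5, 209.0], array([ 0.5572, -0.1548,  0.075 ])), (0.44, [351.9, 180.0], array([0.5137, 0.1605, 0.075 ]))]
card_corner w [(0.62, [281.4, 231.6], array([ 0.5625, -0.1558,  0.075 ])), (0.6, [280.8, 146.5], array([ 0.5674, -0.1019,  0.075 ]))]
card_corner s [(0.92, [221.6, 209.9], array([ 0.5653, -0.1015,  0.075 ]))]
```

View pics/w9.png

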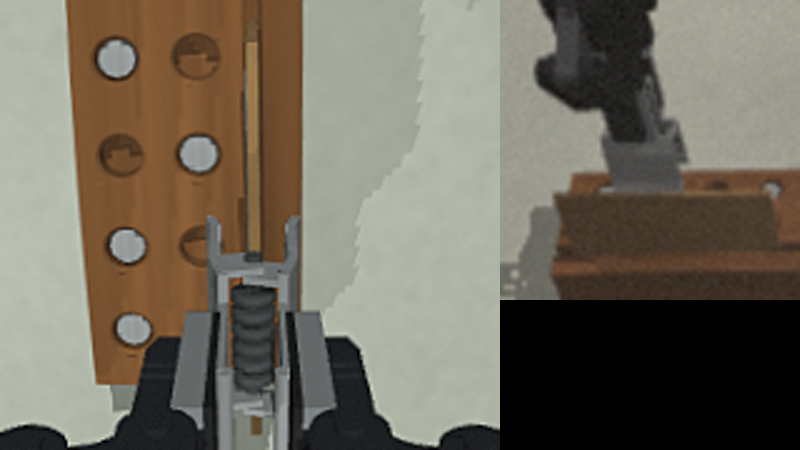

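Wrist crop: the card edge at x 251-257 runs between the jaw tips at x 212 and 292, about 1° off square and under 1 mm off centre. I correct both and lower.

Call:
{"method": "play_rows", "body": {
  "series": [
    {"xyz":[0.005,0,-0.03],"rot":[0,0,0.012],"fingers":-1},
    {"xyz":[0.005,0,-0.08],"rot":[0,0,0.012],"fingers":-1},
    {"xyz":[0.005,0,-0.13],"rot":[0,0,0.012],"fingers":-1},
    {"xyz":[0.005,0,-0.18],"rot":[0,0,0.012],"fingers":-1},
    {"xyz":[0.005,0,-0.22],"rot":[0,0,0.012],"fingers":-1},
    {"xyz":[0.005,0,-0.235],"rot":[0,0,0.012],"fingers":-1},
    {"xyz":[0.005,0,-0.235],"rot":[0,0,0.012],"fingers":-1},
    {"xyz":[0.005,0,-0.235],"rot":[0,0,0.012],"fingers":-1}
  ]
}}

```text
t: 15.37
eef_pos: [0.5646, -0.1582, 0.091]
eef_rot: [-2.309, -2.13, -0.013]
ft_force: [-0.4, -0.0, -1.0]
finger_gap: 0.0122
```

Run:
```python
from h import *
w,ps=shot("wrist");p,_=shot("scene");s=env.sense();print(ps,s["finger_gap"],s["ft_force"])
M=R.from_rotvec(ps[1]).as_matrix();print("yaw",np.degrees(np.arctan2(M[1,0],M[0,0])),M[:,2].round(3))
a=cv2.resize(w["img"][130:330,190:370],(405,450),interpolation=cv2.INTER_CUBIC)
b=cv2.resize(p["img"][165:245,150:230],(395,395),interpolation=cv2.INTER_CUBIC)
cv2.imwrite("pics/w10.png",np.hstack([a,cv2.copyMakeBorder(b,0,55,0,0,cv2.BORDER_CONSTANT)]))
```

```text
(array([ 0.56456446, -0.1581636 ,  0.09101362]), array([-2.30947297, -2.12970538, -0.01293538])) 0.012196909172601399 [-0.35227667  0.30932481 -0.0013543 ]
yaw 85.36303757007859 [ 0.006  0.006 -1.   ]
```

View pics/w10.png

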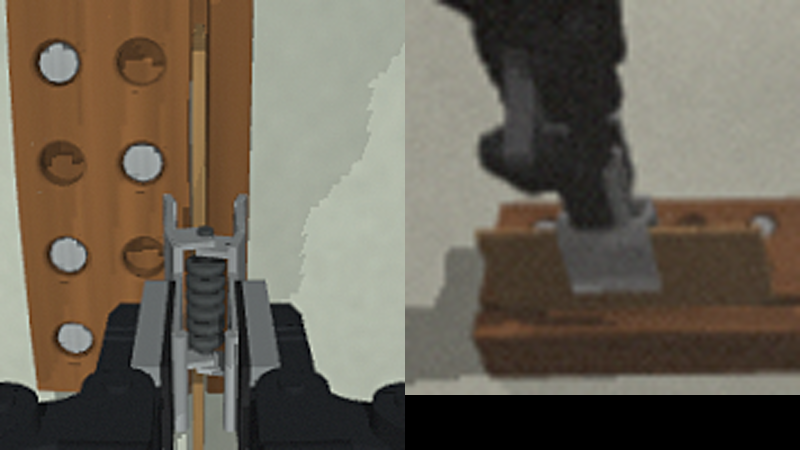

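The jaws straddle the edge with no contact force, but the clip is about 1 mm off across the card and about 2 mm off along it. I make a small trim.

Call:
{"method": "play_rows", "body": {
  "series": [
    {"xyz":[-0.008,0.015,-0.005],"rot":[0,0,0],"fingers":-1},
    {"xyz":[-0.008,0.015,-0.005],"rot":[0,0,0],"fingers":-1},
    {"xyz":[-0.008,0.015,-0.005],"rot":[0,0,0],"fingers":-1},
    {"xyz":[-0.008,0.015,-0.005],"rot":[0,0,0],"fingers":-1}
  ]
}}

```text
t: 15.8
eef_pos: [0.564, -0.1561, 0.0912]
eef_rot: [2.308, 2.129, 0.014]
ft_force: [-0.9, 0.4, -1.0]
finger_gap: 0.0124
```

Run:
```python
from h import *
w,ps=shot("wrist");p,_=shot("scene");q,_=shot("top");s=env.sense();print(ps,s["finger_gap"],s["ft_force"])
M=R.from_rotvec(ps[1]).as_matrix()
for X in((0,0,4),(17,-9.5,34),(17,9.5,34),(-17,9.5,34)):
    P=ps[0]+M@np.array(X)/1000;print(P.round(4),proj(w,P,ps).round(1),proj(p,P).round(1))
for t in("ring_dish","drying_capsule"):
    print(t,[(round(d["score"],2),np.round(d["xy"]).tolist()) for d in env.mark_of(q,t)[:1]])
print("lamp",[np.round(d["xy"]).tolist() for d in env.mark_of(p,"lamp")[:1]])
a=cv2.resize(w["img"][130:330,190:370],(405,450),interpolation=cv2.INTER_CUBIC)
b=cv2.resize(p["img"][165:245,150:230],(395,395),interpolation=cv2.INTER_CUBIC)
cv2.imwrite("pics/w11.png",np.hstack([a,cv2.copyMakeBorder(b,0,55,0,0,cv2.BORDER_CONSTANT)]))
```

```text
(array([ 0.56396841, -0.15611352,  0.09124571]), array([2.3080555 , 2.12875235, 0.01402069])) 0.012679588119155748 [0.05811908 0.46079793 0.12293294]
[ 0.564  -0.1561  0.0872] [282.7 267.3] [191.4 207.5]
[ 0.5561 -0.1382  0.0573] [265.9 216.1] [203.8 213.8]
[ 0.5751 -0.1398  0.0574] [298.9 216.1] [202.7 221.4]
[ 0.5723 -0.1737  0.0572] [297.8 268.1] [184.9 221.8]
ring_dish [(0.57, [282.0, 215.0])]
drying_capsule [(0.64, [294.0, 314.0])]
lamp [[301.0, 301.0]]
```

```bash
python3 -c "
from cell import env
print(env.finish_job())"
```

```text
the job is handed in; nothing more can be done
None
```

The card is level, and the larger clip is held squeezed open over the middle of its top edge. I handed the job in at about 16 s of the 51 s allowed.

**Card:** I pressed the raised corner down along its arc until it met the firm stop, at about 13 N with the fingertip at z 0.0744 m. A view from above then showed the top edge parallel to the block.

**Clip:** I squeezed the clip on the tray rim, lifted it off and lowered it jaws down over the card, square to it within about 1°. It was still held squeezed at the end.

**Last checks:**
- **Position:** by calculation from the arm's pose, the pivot is 12 mm above the edge and the jaw tips are about 18 mm below it, 17 mm or more apart.
- **Centring:** the clip is within about 1 mm of the wrist camera's estimate of the card's middle. The scene camera's estimates of that point differed from it by up to about 7 mm.
- **Contact:** the wrist force was near zero, so the clip is not touching the card.

**Less certain:**
- **Finger gap:** it read 12 mm where I expected 14 mm with the grips at their stop. The jaws still looked wide open in the pictures.
- **Final trim:** the last 1–2 mm adjustment was checked by numbers only, because I had used up the picture limit.
- **Bystanders:** the network's marks for the dish and lamp moved 3–4 pixels and the capsule's 1. I put this down to detection noise, since the arm passed well clear of all three and no contact force showed.

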